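# Select third speed on the peel tester

### The job

Put the peel tester into third speed: with the fingertips, gently push its gear lever through the H-shaped gate, along its slot to the middle channel, across to the right, then forward (away from the robot) until it is fully home in the third slot, the far right one. Only push the knob, do not grip it. Leave the brass weight, the jar and the cardboard core where they stand, and take the hand clear of the lever.

Things in the scene. Friction and masses are not known exactly. Their poses are not given: they have to be found in the camera images.
- tester: Low white and aluminium peel tester, fixed to the bench. Origin on the bench straight under the middle of the H gate; x points forward (away from the robot, yaw up to 0.3 rad either way), y left, z up. Its gearbox, centred on the origin, is a white box 240 mm (x) by 200 mm (y), top at 120 mm. At its left (y 0.10 to 0.425) lies the pulling bed, nothing there over 105 mm high.
- gate_centre (a point): Middle of the H opening in the 92 mm square grey gate plate, at its top, 130 mm above the bench; axes as the tester's. The dark H: a 16 mm wide middle channel along y and four 16 mm wide slots on the lines y = +22 mm (left) and -22 mm (right), forward and back to x = +/-30 mm. Slot one is far left, two near left, three far right, four near right. Inner corners are rounded by 6 mm.
- lever: Gear lever: a 10 mm steel stem rising through the gate, with a black ball knob of 40 mm diameter on top. Origin: centre of the ball; z points up along the stem. The gate's walls stop the stem; it has 3 mm play either side in channel and slots (5 mm at the ball). It stays where it is left; moving it takes about 3 N at the ball.
- lever_pivot (a point): The fixed point about which the lever tilts, inside the tester, 30 mm above the bench under the gate's middle. The ball's centre stays 180 mm from it: 210 mm above the bench when the lever is upright, about 200 mm in the ends of the slots.
- shift_fore (a joint): Tilt of the lever forward (+) or back (-), rad: 0 in the middle channel, +0.235 at the end of a forward slot, -0.235 at the end of a back slot. 0.1 rad is about 18 mm at the ball along the tester's x. The stem can go across only within about +/-0.03. At the start anywhere from -0.23 to +0.23.
- shift_cross (a joint): Tilt of the lever to the right (+, the tester's -y) or left (-), rad: about -0.22 in the left slots, +0.22 in the right slots, stops at +/-0.24. 0.1 rad is about 18 mm at the ball. At the start the lever is always on the left line.
- weight: Brass calibration weight, 30 mm diameter, 44 mm tall, with a small head; stands loose on the far right corner of the gearbox top. Origin at the centre of its underside. Not to be disturbed.
- core: Cardboard tube core, 76 mm outside diameter, 50 mm tall, standing on the bench to the right of the tester. Origin at the centre of its underside. Not to be disturbed.
- jar: Amber jar with a white cap, 56 mm diameter, 75 mm tall, standing on the bench to the right of the tester. Origin at the centre of its underside. Not to be disturbed.

How it is judged:
On the way:
1. the lever has come across the middle channel to the right side (value of joint shift_cross above 0.1 rad and value of joint shift_fore between -0.12 and 0.12 rad).
At the end, for the whole second after the job is handed in: The lever rests in the third (far right) slot, shift_fore over 0.195 (within about 7 mm of the end of its travel at the ball) and shift_cross over 0.15; weight, core and jar within 20 mm of where they stood (value of joint shift_fore above 0.195 rad and value of joint shift_cross above 0.15 rad and linear speed of lever below 0.01 m/s and distance of each of weight, core, jar from where it was at the start of the episode below 0.02 m); the robot touches nothing.
It fails at once if the lever is gripped or forced: the fingers press on it with more than 30 N in all (contact force between the fingers and lever above 30 N).
It fails at once if the weight is pushed away or lifted (distance of weight from where it was at the start of the episode above 0.02 m).
It fails at once if the core is pushed away or lifted (distance of core from where it was at the start of the episode above 0.02 m).
It fails at once if the jar is pushed away or lifted (distance of jar from where it was at the start of the episode above 0.02 m).
It also fails if it takes over 58 s, if anything falls off the work surface, if the arm or the gripper's body presses on something with over 40 N, if the wrist force passes 120 N, or if a joint passes its speed limit or range.

### The arm

A 6-joint arm with a two-finger parallel gripper is mounted at the origin on the work surface. World frame = base frame: x ahead of the robot, y to its left, z up, the work surface at z = 0. Lengths are in m, angles in rad, forces in N, time in s.
With the tool pointing down it reaches from about 0.225 to 0.875 m from the base axis. Payload 3.4 kg.
Tool frame: the origin (TCP) lies on the centre line of the jaws, within the pads' length; the fingertips stand 17 mm ahead of it and the grasp point (between the pads) lies 2 mm behind it (manip.finger_overhang is the distance from the TCP to the fingertips, in m); y points along the fingers, x is the direction in which the jaws open and shut, and the axes are right-handed (so a half turn about y gives the same grasp; the last joint's range is limited). The gripper opens to 85 mm and grips with 20 to 120 N. Pads are 22 mm wide; open, the fingers measure 114 mm over their backs; the gripper's body (76 mm by 85 mm) begins 54 mm behind the grasp point. The pads swing forward as they close: fully open they stand 13 mm farther back than shut.
Start: joints at [-1.323, 0.276, 1.505, -0, 1.361, -0.121], TCP at [0.207, -0.536, 0.213] pointing down, gripper open.
Joint ranges: [-2.89, 2.89], [-0.75, 2.08], [0.22, 2.7], [-1.18, 4.32], [0.11, 2.71], [-2.7, 2.7]. Speed limits (rad/s): [2.57, 2.57, 3.14, 3.14, 3.14, 3.14].

### API

Orientations are given as a unit quaternion [w, x, y, z].
In Python, from rig import manip gives the robot as it stands.
- The arm moves only by the tool arm_command, never from a script. Its argument "commands" is a list of rows, each a list of 3 entries, a list of its own where there are three numbers: the finger opening in cm, from 0 to 8.54, then the shift along the world's x, y, z in cm, then the turn about the world's z in rad. A call has 1 to 12 rows; each row shifts and turns the commanded pose from where the row before left it; what a row does not reach is not made up. A row lasts 1/10 s, in which the tool goes at most 50 mm and 8.59 degrees, less where a joint would pass 70% of its speed; a pose out of reach is approached as far as the arm can. A call with a gripper value outside its range is refused whole. The fingers move at their own pace and stop on an object; "grip_force" is the grip in N (left out, the last holds). Time passes only in rows, so rows that do not move let the fingers close. It gives the time, the measured TCP pose, the force and the opening at its end, in the units of the state.
- manip.get_state(): the state, without advancing time (a new reading comes with each control period).
- manip.get_image(name): name is "side" or "top"; returns a dict with "pixels" (384x512x3 uint8, red, green, blue), "range_z" (384x512 float32, m along the optical axis (not along the pixel's ray), 0 where there is no reading), "intrinsics" (3x3 intrinsics, pixels), "R" (3x3) and "t" (3): a world point X has camera coordinates R X + t. Camera axes: x right, y down, z forward; pixel columns grow to the right and rows downward; lengths in m; the calibration is good to about 2 mm. A picture is of the moment at which its call begins.
- manip.sign_off(): hands the job in, once; it reports no verdict.
The state is a dict: "clock": time; "qpos": joint angles; "qd": joint speeds; "effort": joint torques, N m; "position": TCP position; "ee_rot": TCP orientation; "contact_force": force on the tool from outside, world axes, zero at the start; "moment": the same for the moment, N m; "width": finger opening in m.
Only numpy, scipy, OpenCV 4.12 (cv2) and the standard library are available. Lean on these libraries where they do the work, as an engineer would, in place of code of your own. Each camera call takes 0.05 s, during which the arm holds its last target.

## Working session

There is one attempt and no reset: what is moved stays moved. The work goes in short steps, Python scripts to look and compute and a tool call to move; the robot and the scene stay as the last step left them, time stands still between calls to the robot, and variables do not carry over. Pictures are saved under pics/ and viewed, and the job is handed in when it is done.

Besides the shell and the picture viewer there is one more tool, called after ">>>" as name(argument=value, ...), one argument or row to a line, values as JSON. arm_command: Moves the arm, as the interface text tells. Its arguments: {"type":"object","properties":{"commands":{"type":"array"},"grip_force":{"type":"number"}},"required":["commands"]}

```bash
mkdir -p pics; ls; cat > h.py <<'E'
import numpy as np, cv2
from rig import manip
def get(n,fn=None):
    im=manip.get_image(n)
    if fn: cv2.imwrite('pics/'+fn,cv2.cvtColor(im['pixels'],cv2.COLOR_RGB2BGR))
    return im
def cloud(im):
    K=np.array(im['intrinsics']);R=np.array(im['R']);t=np.array(im['t']);z=im['range_z']
    v,u=np.mgrid[0:z.shape[0],0:z.shape[1]]
    P=np.stack([(u-K[0,2])/K[0,0]*z,(v-K[1,2])/K[1,1]*z,z],-1)
    return (P-t)@R
E
python3 - <<'E'
from h import *
for n in('side','top'):
    im=get(n,n+'0.png'); R=np.array(im['R']);print(n,-R.T@np.array(im['t']),R[2],im['intrinsics'])
    np.savez(n+'0.npz',P=cloud(im),px=im['pixels'],z=im['range_z'],**{k:np.array(im[k]) for k in('R','t','intrinsics')})
print(manip.get_state())
E
```

```text
pics
side [ 0.71992494 -0.79063181  0.81901768] [-0.09725872  0.72247293 -0.68452437] [[497.01611996   0.         253.38875681]
 [  0.         497.01611996 185.76438347]
 [  0.           0.           1.        ]]
top [ 0.50474849 -0.09996603  1.02528336] [ 0.16316871 -0.01273572 -0.98651598] [[480.32758338   0.         260.33151318]
 [  0.         480.32758338 191.82478265]
 [  0.           0.           1.        ]]
{'clock': 0.1, 'qpos': array([-1.32301000e+00,  2.76518037e-01,  1.50599430e+00,  1.87671162e-05,
        1.36072324e+00, -1.20992711e-01]), 'qd': array([ 0.00057136, -0.00280076, -0.00423204,  0.0010625 ,  0.00036708,
       -0.00182821]), 'effort': array([ 1.13449671e-03, -4.17699373e+01, -2.46404457e+01, -1.21904045e-04,
        5.84469584e-03,  1.40974993e-05]), 'position': array([ 0.20715561, -0.53584928,  0.21263895]), 'ee_rot': array([ 0.58358517, -0.58280766,  0.40028361, -0.39942034]), 'contact_force': array([ 0.53007806,  0.46660103, -0.81195248]), 'moment': array([0.03055231, 0.04859068, 0.01259445]), 'width': 0.08533029562555433}
```

View pics/side0.png

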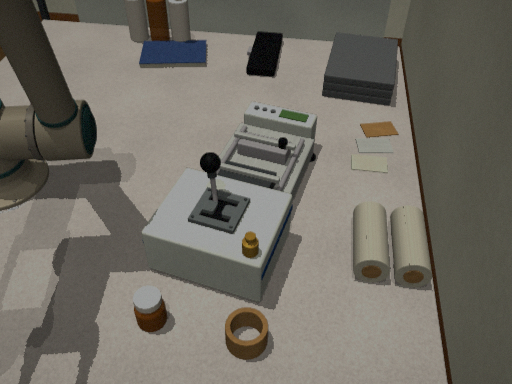

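View pics/top0.png

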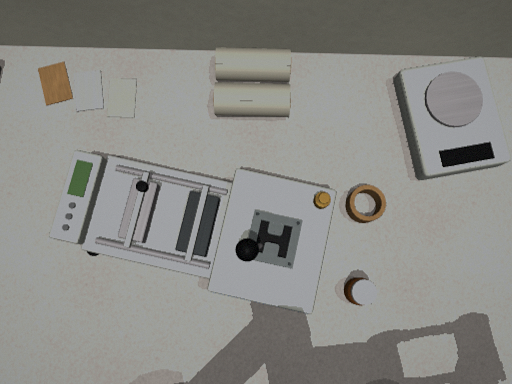

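The side view shows the knob at (210,162), with the gate behind it at about (219,210). In the top view the knob is at (247,250), the gate at about (275,238) and the weight at (322,200). The lever is back-left, in slot two. Next I'll measure these positions.

```bash
python3 - <<'E'
from h import *
T=dict(np.load('top0.npz'));S=dict(np.load('side0.npz'))
P=T['P'];px=T['px'].astype(int)
def box(P,m):
    return P[m]
u,v=np.meshgrid(np.arange(512),np.arange(384))
# gearbox top: z ~.12 
m=(abs(P[...,2]-.12)<.006)&(T['z']>0)&(u>200)&(u<345)&(v>160)&(v<320)
m=m.astype(np.uint8); m=cv2.morphologyEx(m,cv2.MORPH_CLOSE,np.ones((3,3)))
n,l,st,c=cv2.connectedComponentsWithStats(m); i=1+st[1:,4].argmax(); print(st[i])
print('boxtop', cv2.minAreaRect((P[...,:2][l==i]*1000).astype(np.float32)))
# gate: grey plate z~.13
m=(abs(P[...,2]-.130)<.004)&(u>230)&(u<320)&(v>190)&(v<290)&(px.sum(-1)<480)
m=m.astype(np.uint8);m=cv2.morphologyEx(m,cv2.MORPH_OPEN,np.ones((3,3)));n,l,st,c=cv2.connectedComponentsWithStats(m); i=1+st[1:,4].argmax(); print(st[i])
print('gate', cv2.minAreaRect((P[...,:2][l==i]*1000).astype(np.float32)),P[l==i].mean(0))
for nm,D,uv in(('top',T,(247,250)),('side',S,(210,162))):
    P=D['P'];px=D['px'].astype(int)
    m=(px.max(-1)<60)&(P[...,2]>.175)&(np.hypot(u-uv[0],v-uv[1])<18)
    A=np.c_[2*P[m],np.ones(m.sum())];s=np.linalg.lstsq(A,(P[m]**2).sum(1),rcond=None)[0]
    print(nm,'ball',s[:3],np.sqrt(s[3]+(s[:3]**2).sum()),m.sum())
    # ray
    mm=((px.max(-1)<60)&(P[...,2]>.17)&(np.hypot(u-uv[0],v-uv[1])<18)).astype(np.uint8)
    mm=cv2.morphologyEx(mm,cv2.MORPH_OPEN,cv2.getStructuringElement(2,(9,9)))
    cs,_=cv2.findContours(mm,0,1);cc=max(cs,key=cv2.contourArea);(cx,cy),r=cv2.minEnclosingCircle(cc)
    K=D['intrinsics'];d=D['R'].T@np.linalg.inv(K)@[cx,cy,1];o=-D['R'].T@D['t']
    print(cx,cy,r,[ (o+d*(h-o[2])/d[2]).round(4) for h in(.2,.21)])
P=T['P']
for nm,(a,b) in dict(weight=(322,200),core=(366,204),jar=(362,291)).items():
    w=P[b-4:b+5,a-4:a+5].reshape(-1,3);print(nm,np.median(w,0),w[:,2].max())
E
```

```text
[  208   168   128   146 10498]
boxtop ((566.1245727539062, -136.82745361328125), (199.75601196289062, 239.79405212402344), 78.3701400756836)
[ 249  210   53   58 1492]
gate ((566.0769653320312, -136.8772430419922), (91.94328308105469, 92.09736633300781), 78.55680084228516) [ 0.56821586 -0.14235501  0.12993034]
top ball [ 0.52343827 -0.11496799  0.61889417] 0.4049429180337393 419
247.06817626953125 249.2045440673828 11.522851943969727 [array([ 0.5415, -0.0897,  0.2   ]), array([ 0.5411, -0.0899,  0.21  ])]
side ball [ 0.66519495 -0.54157176  0.38348469] 0.49236061227694705 373
209.82691955566406 164.42308044433594 11.636309623718262 [array([ 0.5415, -0.0914,  0.2   ]), array([ 0.5444, -0.1027,  0.21  ])]
weight [ 0.63454862 -0.22365605  0.16249672] 1.0252833649690998
core [ 6.52206058e-01 -3.42361419e-01  5.55095444e-05] 1.0252833649690998
jar [ 0.47042892 -0.31387766  0.07474247] 0.08098928102280598
```

```bash
python3 - <<'E'
from h import *
from scipy.spatial.transform import Rotation as Ro
q=manip.get_state()['ee_rot'];print(Ro.from_quat(q,scalar_first=True).as_matrix().round(3),manip.finger_overhang)
E
```

```text
[[ 0.36  -0.     0.933]
 [-0.933  0.002  0.36 ]
 [-0.002 -1.     0.   ]] 0.017
```

>>> arm_command(
  commands=[
    [0, [0, 0, 3], 0],
    [0, [0, 0, 3], 0],
    [0, [0, 0, 3], 0],
    [0, [0, 0, 2], 0],
  ],
  grip_force=20,
)

```text
clock: 0.5
position: [0.2074, -0.5367, 0.3253]
ee_rot: [-0.583, 0.584, -0.399, 0.4]
contact_force: [-0.3, 0.8, -1.1]
width: 0.0284
```

>>> arm_command(
  commands=[
    [0, [2.4, 3.8, 0], -0.05],
    [0, [2.4, 3.8, 0], -0.05],
    [0, [2.4, 3.8, 0], -0.05],
    [0, [2.4, 3.8, 0], -0.05],
    [0, [2.4, 3.8, 0], -0.05],
    [0, [2.4, 3.8, 0], -0.05],
    [0, [2.4, 3.8, 0], -0.05],
    [0, [2.4, 3.8, 0], -0.05],
    [0, [2.4, 3.8, 0], -0.05],
    [0, [2.4, 3.8, 0], -0.05],
    [0, [2.4, 3.8, 0], -0.05],
    [0, [2.2, 3.9, 0], -0.02],
  ],
)

```text
clock: 1.7
position: [0.4939, -0.0777, 0.3231]
ee_rot: [0.447, -0.447, 0.548, -0.548]
contact_force: [0.9, 0.1, 0.9]
width: -0.0002
```

>>> arm_command(
  commands=[
    [0, [0, 0, -2], 0],
    [0, [0, 0, -2], 0],
    [0, [0, 0, 0], 0],
    [0, [0, 0, 0], 0],
  ],
)

```text
clock: 2.1
position: [0.4931, -0.0794, 0.2833]
ee_rot: [0.447, -0.447, 0.548, -0.547]
contact_force: [0.4, -0.4, -0.0]
width: -0.0002
```

```bash
python3 - <<'E'
from h import *
from scipy.spatial.transform import Rotation as Ro
s=manip.get_state();print(Ro.from_quat(s['ee_rot'],scalar_first=True).as_matrix().round(3),s['position'],s['contact_force'],s['width'],s['qpos'])
get('side','side1.png');get('top','top1.png')
E
```

```text
[[-0.2   -0.001  0.98 ]
 [-0.98   0.    -0.2  ]
 [ 0.    -1.    -0.001]] [ 0.49309944 -0.07936536  0.28333391] [ 0.40612853 -0.3649315  -0.01660865] -0.00018735689076839368 [-2.98879635e-01  1.28132302e-01  1.52687228e+00 -1.41366111e-04
  1.48759238e+00  1.47317723e+00]
```

View pics/side1.png

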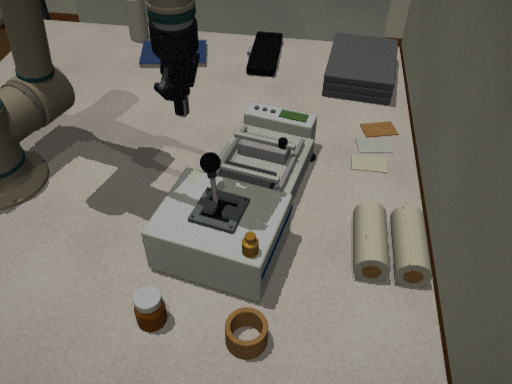

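View pics/top1.png

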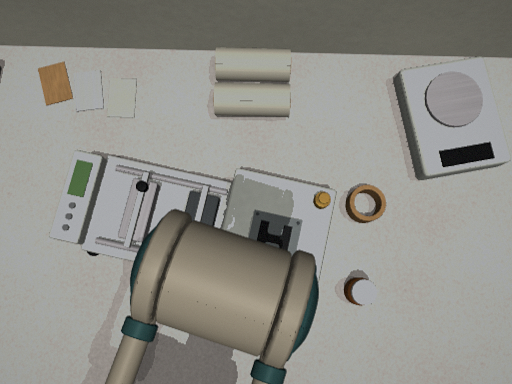

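The side view shows closed fingertips at (181,110), clear behind the knob at (210,162). The arm hides the knob in the top view. I'm lowering to knob height and starting the forward push.

>>> arm_command(
  commands=[
    [0, [0, 0, -2], 0],
    [0, [0, 0, -2], 0],
    [0, [0, 0, -2], 0],
    [0, [0, 0, -1.6], 0],
    [0, [0, 0, 0], 0],
    [0, [0, 0, 0], 0],
  ],
)

```text
clock: 2.8
position: [0.4939, -0.0799, 0.2085]
ee_rot: [-0.447, 0.447, -0.547, 0.548]
contact_force: [0.6, 0.2, 0.4]
width: -0.0004
```

```bash
cat >> h.py <<'E'
G=np.array([.566,-.1369]);c,s=np.cos(.2025),np.sin(.2025);EX=np.array([c,-s]);EY=np.array([s,c])
def tt(p): d=np.array(p)[:2]-G; return (d@EX).round(4),(d@EY).round(4)
def look(fn,uv=None):
    st=manip.get_state();print('tcp',st['position'].round(4),'tester',tt(st['position']),'F',st['contact_force'].round(1),st['clock'])
    im=get('side',fn)
    big=cv2.cvtColor(im['pixels'][90:270,110:330],cv2.COLOR_RGB2BGR);cv2.imwrite('pics/z'+fn,cv2.resize(big,None,fx=3,fy=3,interpolation=2))
E
python3 -c "
from h import *
look('s2.png')"
```

```text
tcp [ 0.4939 -0.0799  0.2085] tester (np.float64(-0.0821), np.float64(0.0413)) F [0.6 0.2 0.4] 2.8
```

View pics/zs2.png

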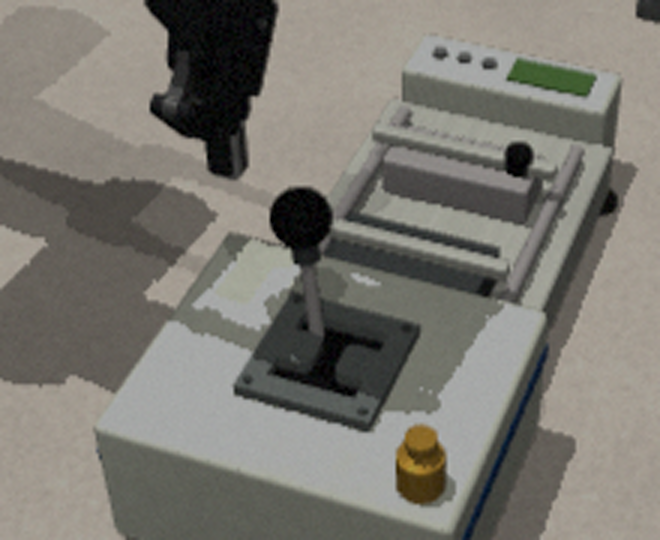

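```bash
python3 - <<'E'
from h import *
S=np.load('side0.npz')
for X in([.4939,-.0799,.1915],[.5415,-.0905,.2025],[.566,-.137,.13]):
    p=S['intrinsics']@(S['R']@X+S['t']);p=p[:2]/p[2];print(p,(p-[110,90])*3)
E
```

```text
[187.21471046 161.40913821] [231.64413137 214.22741462]
[209.8589043  163.11059833] [299.57671289 219.33179499]
[219.17263509 208.47579034] [327.51790526 355.42737102]
```

```bash
python3 - <<'E'
from h import *
im=get('side');P=cloud(im)
for r in range(136,156,2): print(r,[tuple(P[r,c].round(3)) for c in (182,185,188,190)], im['pixels'][r,188])
E
```

```text
136 [(np.float64(0.499), np.float64(-0.111), np.float64(0.278)), (np.float64(0.499), np.float64(-0.093), np.float64(0.264)), (np.float64(0.503), np.float64(-0.087), np.float64(0.259)), (np.float64(0.505), np.float64(-0.082), np.float64(0.256))] [58 59 56]
138 [(np.float64(0.492), np.float64(-0.092), np.float64(0.258)), (np.float64(0.499), np.float64(-0.094), np.float64(0.26)), (np.float64(0.502), np.float64(-0.086), np.float64(0.254)), (np.float64(0.505), np.float64(-0.082), np.float64(0.252))] [61 65 59]
140 [(np.float64(0.493), np.float64(-0.093), np.float64(0.254)), (np.float64(0.498), np.float64(-0.092), np.float64(0.254)), (np.float64(0.502), np.float64(-0.087), np.float64(0.25)), (np.float64(0.505), np.float64(-0.085), np.float64(0.25))] [61 59 58]
142 [(np.float64(0.492), np.float64(-0.092), np.float64(0.248)), (np.float64(0.498), np.float64(-0.093), np.float64(0.25)), (np.float64(0.501), np.float64(-0.086), np.float64(0.245)), (np.float64(0.505), np.float64(-0.086), np.float64(0.246))] [62 63 61]
144 [(np.float64(0.491), np.float64(-0.092), np.float64(0.243)), (np.float64(0.4
[... 739 characters left out ...]
1)), (np.float64(0.409), np.float64(0.177), np.float64(0.003)), (np.float64(0.416), np.float64(0.182), np.float64(0.0)), (np.float64(0.422), np.float64(0.18), np.float64(0.003))] [129 124 117]
152 [(np.float64(0.403), np.float64(0.171), np.float64(0.001)), (np.float64(0.411), np.float64(0.17), np.float64(0.003)), (np.float64(0.418), np.float64(0.173), np.float64(0.001)), (np.float64(0.424), np.float64(0.171), np.float64(0.003))] [138 133 125]
154 [(np.float64(0.405), np.float64(0.163), np.float64(0.0)), (np.float64(0.413), np.float64(0.163), np.float64(0.002)), (np.float64(0.419), np.float64(0.167), np.float64(-0.001)), (np.float64(0.425), np.float64(0.166), np.float64(0.001))] [143 135 126]
```

The camera puts the fingertip at z about 0.228, but the state implies about 0.19. I'll check that against the earlier picture and the robot's joint state before pushing.

```bash
python3 - <<'E'
from h import *
S=np.load('side0.npz')
def pr(X):
    p=S['intrinsics']@(S['R']@X+S['t']);return (p[:2]/p[2]).round(1)
print([ (z,pr([.4931,-.0794,z])) for z in(.266,.283,.303)])
print([ (z,pr([.4939,-.0799,z])) for z in(.1915,.2085,.228)])
im=get('top','t3.png');P=cloud(im);st=manip.get_state();print(st['position'],st['qpos'])
im=get('side','s3.png');P=cloud(im)
m=(P[...,2]>.15)&(abs(P[...,0]-.494)<.012)&(abs(P[...,1]+.085)<.02)&(im['range_z']>0)
print(m.sum(),np.percentile(P[m],[0,1,5],axis=0))
print([x for x in dir(manip) if x[0]!='_'])
E
```

```text
[(0.266, array([183.6, 130.3])), (0.283, array([182.8, 122.8])), (0.303, array([181.8, 113.7]))]
[(0.1915, array([187.2, 161.4])), (0.2085, array([186.5, 154.7])), (0.228, array([185.7, 146.7]))]
[ 0.49423006 -0.07980732  0.20888884] [-2.99109707e-01  1.64827943e-01  1.66610006e+00 -7.92331397e-05
  1.30783353e+00  1.47323414e+00]
427 [[ 0.48266221 -0.10491249  0.22714453]
 [ 0.48466495 -0.1046811   0.2291032 ]
 [ 0.48620675 -0.1027435   0.23529676]]
['MotionError', 'finger_overhang', 'get_image', 'get_state', 'sign_off']
```

View pics/s3.png

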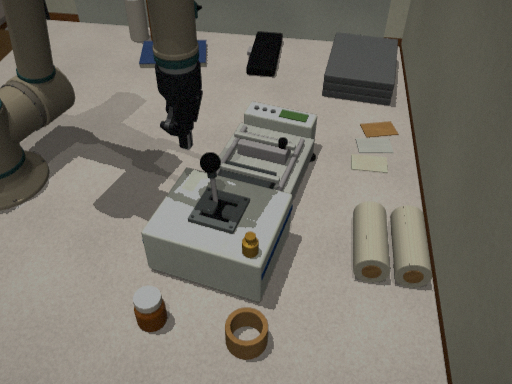

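The s3 picture shows the fingertips at (186,148). They're consistently 37 mm higher than the state and overhang imply, in both poses. Scene heights (gate 0.130, box 0.120) agree with the camera, so I trust the camera. I'm lowering another 3.6 cm, which is safe under either reading.

>>> arm_command(
  commands=[
    [0, [0, 0, -1.8], 0],
    [0, [0, 0, -1.8], 0],
    [0, [0, 0, 0], 0],
    [0, [0, 0, 0], 0],
  ],
)

```text
clock: 3.4
position: [0.4936, -0.0795, 0.172]
ee_rot: [-0.447, 0.447, -0.547, 0.548]
contact_force: [-0.1, -0.2, -0.4]
width: 0.0002
```

```bash
cat >> h.py <<'E'
def tip():
    st=manip.get_state();p=st['position']
    im=get('side');P=cloud(im)
    m=(P[...,2]>.15)&(abs(P[...,0]-p[0])<.02)&(abs(P[...,1]-p[1])<.035)&(im['range_z']>0)
    Q=P[m];zmin=np.percentile(Q[:,2],1.5);Q=Q[Q[:,2]<zmin+.012]
    d=(Q[:,:2]-G);print('tipz',zmin,'xt',np.percentile(d@EX,[3,97]).round(4),'yt',np.percentile(d@EY,[3,97]).round(4))
E
python3 -c "
from h import *
look('s4.png');tip()"
```

```text
tcp [ 0.4936 -0.0795  0.172 ] tester (np.float64(-0.0825), np.float64(0.0417)) F [-0.1 -0.2 -0.4] 3.4
tipz 0.20512588885482705 xt [-0.0876 -0.0705] yt [0.0285 0.0478]
```

View pics/zs4.png

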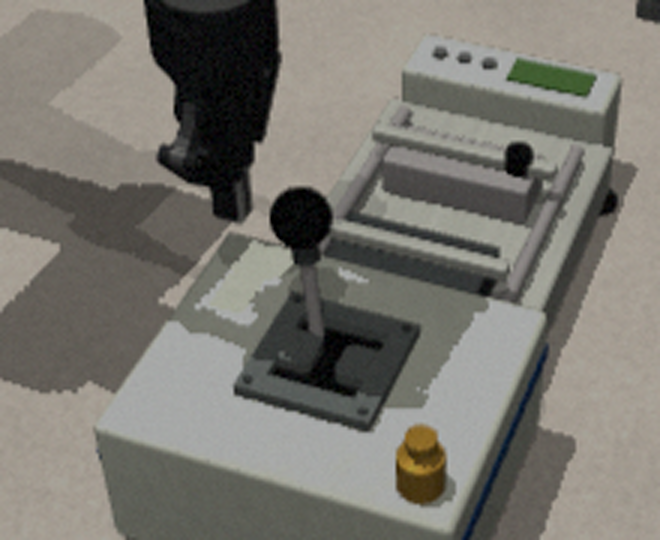

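Fingertips are now at about (189,163), z≈0.19, level with the knob's lower half and about 17 mm behind it. Pushing forward.

>>> arm_command(
  commands=[
    [0, [0.6, -0.12, 0], 0],
    [0, [0.6, -0.12, 0], 0],
    [0, [0.6, -0.12, 0], 0],
    [0, [0.5, -0.1, 0], 0],
    [0, [0.5, -0.1, 0], 0],
    [0, [0.5, -0.1, 0], 0],
    [0, [0.5, -0.1, 0], 0],
    [0, [0.4, -0.08, 0], 0],
    [0, [0, 0, 0], 0],
  ],
)

```text
clock: 4.4
position: [0.5362, -0.088, 0.1714]
ee_rot: [-0.447, 0.447, -0.547, 0.548]
contact_force: [-2.3, 0.1, 1.1]
width: 0.0002
```

```bash
cat >> h.py <<'E'
def ball(im,prev):
    # dark-ball: depth-segmented blob near predicted pixel; ray at sphere of radius .18 about pivot
    K=im['intrinsics'];R=np.array(im['R']);t=np.array(im['t']);P=cloud(im)
    pr=K@(R@prev+t);pr=pr[:2]/pr[2]
    return pr
E
python3 -c "
from h import *
look('s5.png')"
```

```text
tcp [ 0.5362 -0.088   0.1714] tester (np.float64(-0.039), np.float64(0.0419)) F [-2.3  0.1  1.1] 4.4
```

View pics/zs5.png

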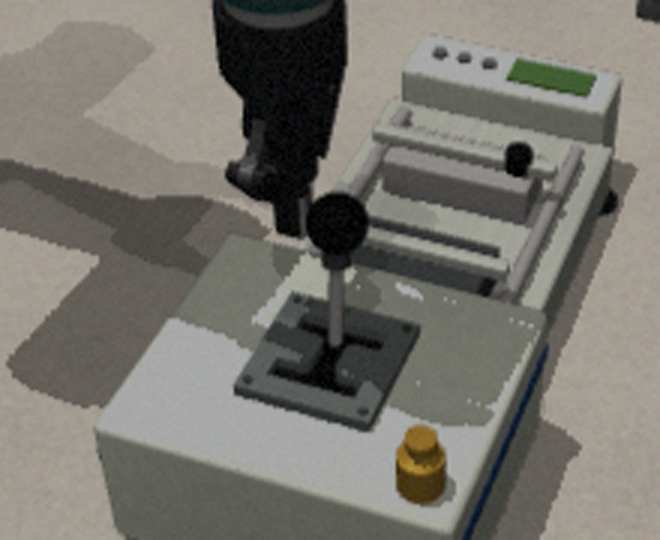

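```bash
cat >> h.py <<'E'
def zball(zu,zv):
    """zoom-pixel of ball centre -> tester coords on 180mm sphere, tilts"""
    im=np.load('side0.npz');u,v=zu/3+110-1/3,zv/3+90-1/3
    o=-im['R'].T@im['t'];d=im['R'].T@np.linalg.inv(im['intrinsics'])@[u,v,1];d/=np.linalg.norm(d)
    pv=np.r_[G,.03];b=d@(o-pv);cc=(o-pv)@(o-pv)-.18**2;disc=b*b-cc
    X=o+d*(-b-np.sqrt(max(disc,0)));x,y=tt(X)
    X2=o+d*(-b+np.sqrt(max(disc,0)))
    print('ball',X.round(4),'xt,yt',x,y,'fore',np.arctan2(x,X[2]-.03).round(3),'cross',np.arctan2(-y,X[2]-.03).round(3),'| far',tt(X2),X2[2].round(3))
    # plane y_t=.040
    for yt in(.04,0,-.04):
        n=np.r_[EY,0];k=(yt-(o-np.r_[G,0])@n)/(d@n);Y=o+d*k;print(' yt',yt,tt(Y),Y[2].round(4))
E
python3 -c "
from h import *
zball(301,218);zball(338,223)"
```

```text
ball [ 0.5408 -0.0865  0.2009] xt,yt -0.0348 0.0443 fore -0.201 cross -0.254 | far (np.float64(-0.0805), np.float64(0.1387)) 0.112
 yt 0.04 (np.float64(-0.0327), np.float64(0.04)) 0.2051
 yt 0 (np.float64(-0.0133), np.float64(-0.0)) 0.2429
 yt -0.04 (np.float64(0.0061), np.float64(-0.04)) 0.2807
ball [ 0.5658 -0.0912  0.2041] xt,yt -0.0094 0.0448 fore -0.054 cross -0.252 | far (np.float64(-0.0585), np.float64(0.1549)) 0.101
 yt 0.04 (np.float64(-0.0073), np.float64(0.04)) 0.2086
 yt 0 (np.float64(0.0106), np.float64(-0.0)) 0.2462
 yt -0.04 (np.float64(0.0284), np.float64(-0.04)) 0.2838
```

>>> arm_command(
  commands=[
    [0, [0.4, -0.08, 0], 0],
    [0, [0.35, -0.07, 0], 0],
    [0, [0, 0, 0], 0],
  ],
)

```text
clock: 4.75
position: [0.5435, -0.0895, 0.1715]
ee_rot: [-0.447, 0.447, -0.547, 0.548]
contact_force: [-2.2, -0.7, 1.8]
width: 0.0001
```

```bash
python3 -c "
from h import *
look('s6.png')"
```

```text
tcp [ 0.5435 -0.0895  0.1715] tester (np.float64(-0.0316), np.float64(0.0419)) F [-2.2 -0.7  1.8] 4.75
```

View pics/zs6.png

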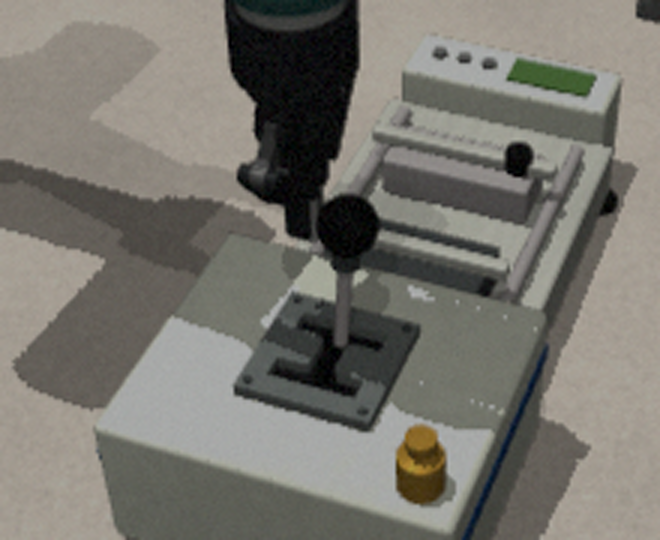

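The knob centre is at zoom (348,224), which is x_t≈0, so it's in the middle channel. I'm backing off, going round to its left side and stopping there.

>>> arm_command(
  commands=[
    [0, [-1.5, 0.3, 0], 0],
    [0, [-1.5, 0.3, 0], 0],
    [0, [0.4, 2, 0], 0],
    [0, [0.4, 2, 0], 0],
    [0, [0.4, 1.9, 0], 0],
    [0, [2, -0.4, 0], 0],
    [0, [2, -0.4, 0], 0],
    [0, [2.0, -0.4, 0], 0],
    [0, [0, 0, 0], 0],
    [0, [0, 0, 0], 0],
  ],
)

```text
clock: 5.8
position: [0.5849, -0.0363, 0.171]
ee_rot: [0.447, -0.447, 0.548, -0.548]
contact_force: [0.1, -0.5, 0.2]
width: -0.0001
```

```bash
python3 -c "
from h import *
look('s7.png');tip()
zball(348,224)"
```

```text
tcp [ 0.5849 -0.0363  0.171 ] tester (np.float64(-0.0017), np.float64(0.1023)) F [ 0.1 -0.5  0.2] 5.8
tipz 0.20319286287616556 xt [-0.0126  0.0092] yt [0.0882 0.1085]
ball [ 0.5722 -0.0909  0.2039] xt,yt -0.0032 0.0463 fore -0.018 cross -0.26 | far (np.float64(-0.0518), np.float64(0.1579)) 0.099
 yt 0.04 (np.float64(-0.0005), np.float64(0.04)) 0.2098
 yt 0 (np.float64(0.0169), np.float64(-0.0)) 0.2473
 yt -0.04 (np.float64(0.0344), np.float64(-0.04)) 0.2849
```

View pics/zs7.png

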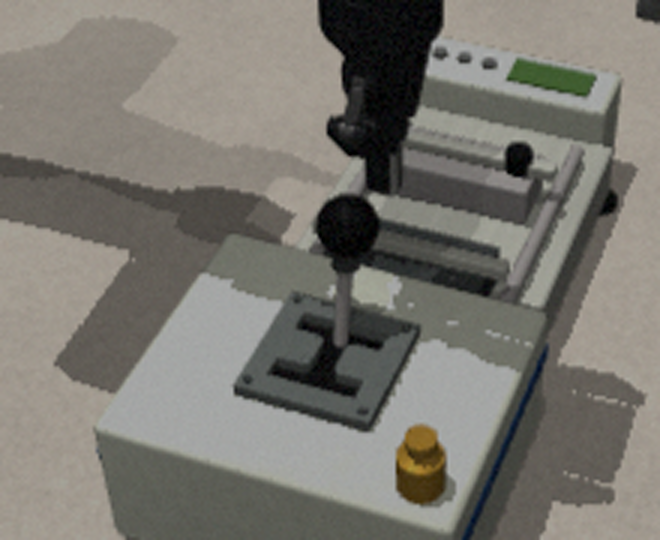

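Fingers at zoom (383,190) are left of the knob with about 28 mm of gap. Pushing right.

>>> arm_command(
  commands=[
    [0, [-0.2, -1, 0], 0],
    [0, [-0.2, -1, 0], 0],
    [0, [-0.1, -0.5, 0], 0],
    [0, [-0.1, -0.5, 0], 0],
    [0, [-0.1, -0.5, 0], 0],
    [0, [-0.1, -0.5, 0], 0],
    [0, [-0.1, -0.5, 0], 0],
    [0, [-0.1, -0.5, 0], 0],
    [0, [0, 0, 0], 0],
  ],
)

```text
clock: 6.8
position: [0.5747, -0.0871, 0.1714]
ee_rot: [-0.447, 0.447, -0.548, 0.548]
contact_force: [1.0, 3.0, 2.7]
width: 0.0002
```

```bash
python3 -c "
from h import *
look('s8.png')"
```

```text
tcp [ 0.5747 -0.0871  0.1714] tester (np.float64(-0.0015), np.float64(0.0505)) F [1.  3.  2.7] 6.8
```

View pics/zs8.png

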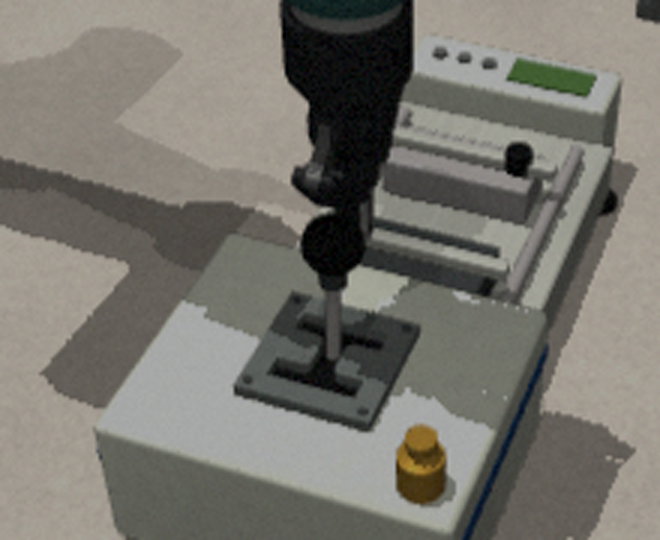

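The lever has entered the channel (knob at zoom (333,245), force about 4 N). Continuing.

>>> arm_command(
  commands=[
    [0, [-0.1, -0.5, 0], 0],
    [0, [-0.1, -0.5, 0], 0],
    [0, [-0.1, -0.5, 0], 0],
    [0, [-0.1, -0.5, 0], 0],
    [0, [-0.1, -0.5, 0], 0],
    [0, [-0.1, -0.5, 0], 0],
    [0, [-0.1, -0.5, 0], 0],
    [0, [-0.1, -0.5, 0], 0],
    [0, [-0.1, -0.5, 0], 0],
    [0, [0, 0, 0], 0],
  ],
)

```text
clock: 7.85
position: [0.5654, -0.1322, 0.1711]
ee_rot: [-0.447, 0.447, -0.548, 0.548]
contact_force: [0.7, 2.0, 0.6]
width: -0.0001
```

```bash
python3 -c "
from h import *
look('s9.png')"
```

```text
tcp [ 0.5654 -0.1322  0.1711] tester (np.float64(-0.0015), np.float64(0.0045)) F [0.7 2.  0.6] 7.85
```

View pics/zs9.png

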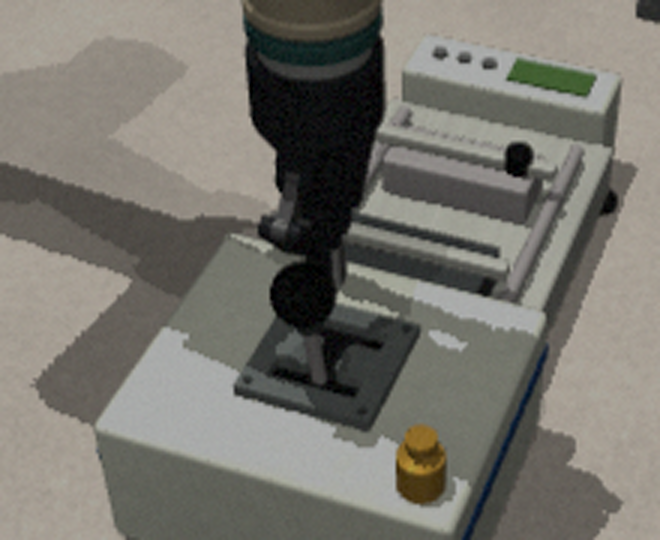

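>>> arm_command(
  commands=[
    [0, [-0.08, -0.4, 0], 0],
    [0, [-0.06, -0.3, 0], 0],
    [0, [-0.04, -0.2, 0], 0],
    [0, [0, 0, 0], 0],
  ],
)

```text
clock: 8.3
position: [0.5636, -0.1404, 0.171]
ee_rot: [0.447, -0.447, 0.548, -0.547]
contact_force: [-0.4, 2.6, -0.8]
width: 0.0001
```

```bash
python3 -c "
from h import *
zball(303,295)
look('s10.png')"
```

```text
ball [ 0.5586 -0.1632  0.2079] xt,yt -0.002 -0.0273 fore -0.011 cross 0.152 | far (np.float64(-0.0909), np.float64(0.1548)) 0.017
 yt 0.04 (np.float64(-0.0348), np.float64(0.04)) 0.1373
 yt 0 (np.float64(-0.0153), np.float64(-0.0)) 0.1792
 yt -0.04 (np.float64(0.0042), np.float64(-0.04)) 0.2212
tcp [ 0.5636 -0.1404  0.171 ] tester (np.float64(-0.0016), np.float64(-0.0039)) F [-0.4  2.6 -0.8] 8.3
```

View pics/zs10.png

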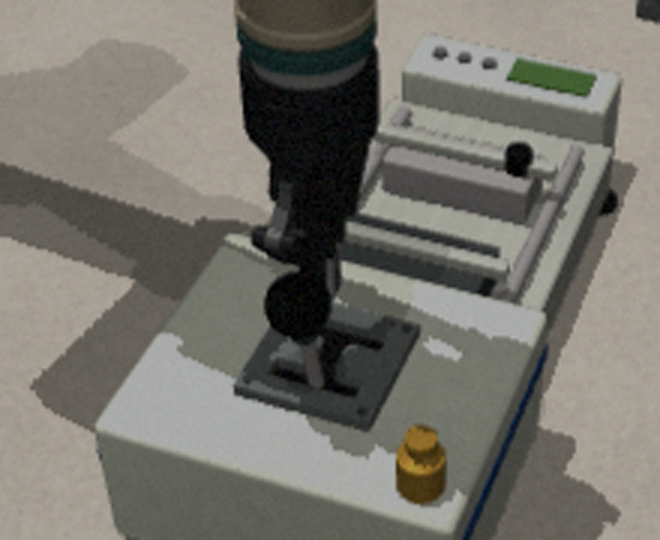

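>>> arm_command(
  commands=[
    [0, [-0.04, -0.2, 0], 0],
    [0, [-0.03, -0.15, 0], 0],
    [0, [0, 0, 0], 0],
  ],
)

```text
clock: 8.65
position: [0.5632, -0.1439, 0.1714]
ee_rot: [0.447, -0.447, 0.548, -0.548]
contact_force: [0.7, 2.2, -2.3]
width: 0.0002
```

```bash
python3 -c "
from h import *
zball(297,306)
look('s11.png')"
```

```text
ball [ 0.5566 -0.1715  0.2064] xt,yt -0.0022 -0.0358 fore -0.012 cross 0.2 | far (np.float64(-0.0949), np.float64(0.1511)) 0.007
 yt 0.04 (np.float64(-0.0398), np.float64(0.04)) 0.1254
 yt 0 (np.float64(-0.02), np.float64(0.0)) 0.1682
 yt -0.04 (np.float64(-0.0001), np.float64(-0.04)) 0.2109
tcp [ 0.5632 -0.1439  0.1714] tester (np.float64(-0.0014), np.float64(-0.0074)) F [ 0.7  2.2 -2.3] 8.65
```

Cross is about 0.215, so the lever is in line with the right slots. Going round behind it.

>>> arm_command(
  commands=[
    [0, [0.25, 1.22, 0], 0],
    [0, [0.25, 1.22, 0], 0],
    [0, [-2, 0.4, 0], 0],
    [0, [-2, 0.4, 0], 0],
    [0, [-2, 0.4, 0], 0],
    [0, [0, 0, 0], 0],
    [0, [-0.4, -1.9, 0], 0],
    [0, [-0.4, -1.9, 0], 0],
    [0, [-0.35, -1.75, 0], 0],
    [0, [0, 0, 0], 0],
    [0, [0, 0, 0], 0],
  ],
)

```text
clock: 9.8
position: [0.4977, -0.1628, 0.1716]
ee_rot: [-0.447, 0.447, -0.548, 0.548]
contact_force: [0.5, -0.2, 0.2]
width: -0.0
```

```bash
python3 -c "
from h import *
look('s12.png')"
```

```text
tcp [ 0.4977 -0.1628  0.1716] tester (np.float64(-0.0617), np.float64(-0.0391)) F [ 0.5 -0.2  0.2] 9.8
```

View pics/zs12.png

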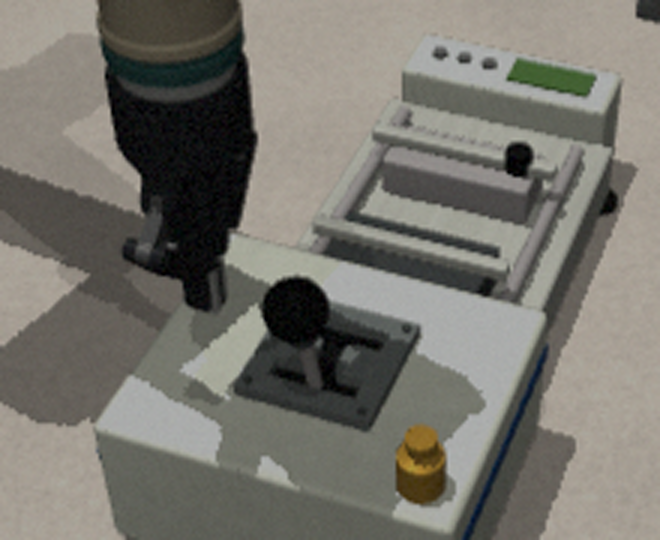

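The knob is at zoom (296,310), with the fingers directly behind it. Pushing forward into slot three.

>>> arm_command(
  commands=[
    [0, [1, -0.2, 0], 0],
    [0, [1, -0.2, 0], 0],
    [0, [0.5, -0.1, 0], 0],
    [0, [0.5, -0.1, 0], 0],
    [0, [0.5, -0.1, 0], 0],
    [0, [0.5, -0.1, 0], 0],
    [0, [0.5, -0.1, 0], 0],
    [0, [0, 0, 0], 0],
  ],
)

```text
clock: 10.65
position: [0.5424, -0.172, 0.1714]
ee_rot: [-0.447, 0.447, -0.548, 0.548]
contact_force: [-3.0, 0.9, 1.2]
width: 0.0002
```

```bash
python3 -c "
from h import *
look('s13.png')"
```

```text
tcp [ 0.5424 -0.172   0.1714] tester (np.float64(-0.016), np.float64(-0.0391)) F [-3.   0.9  1.2] 10.65
```

View pics/zs13.png

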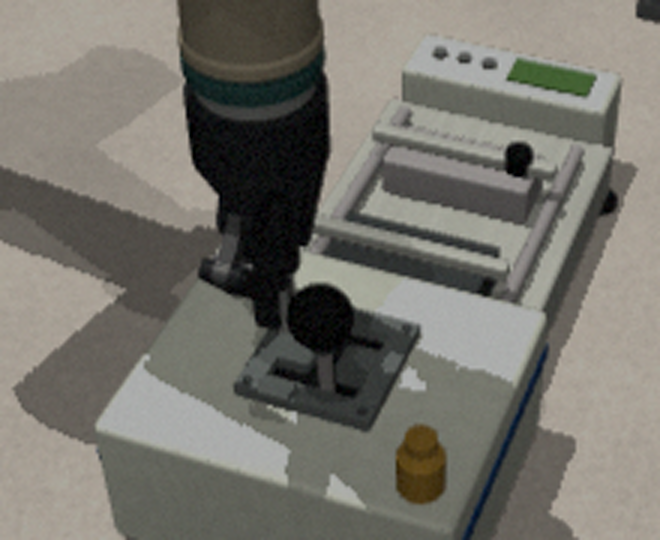

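The lever is moving forward in slot three (knob at zoom (321,318), about 3 N). Continuing in smaller steps.

>>> arm_command(
  commands=[
    [0, [0.4, -0.08, 0], 0],
    [0, [0.4, -0.08, 0], 0],
    [0, [0.4, -0.08, 0], 0],
    [0, [0.4, -0.08, 0], 0],
    [0, [0.4, -0.08, 0], 0],
    [0, [0, 0, 0], 0],
  ],
)

```text
clock: 11.3
position: [0.5623, -0.1758, 0.1709]
ee_rot: [0.447, -0.447, 0.548, -0.548]
contact_force: [-1.7, 0.8, -1.2]
width: 0.0002
```

>>> arm_command(
  commands=[
    [0, [0.15, -0.03, 0], 0],
    [0, [0.15, -0.03, 0], 0],
    [0, [0, 0, 0], 0],
  ],
)

```text
clock: 11.6
position: [0.5647, -0.1764, 0.1712]
ee_rot: [0.447, -0.447, 0.548, -0.548]
contact_force: [-2.3, 1.3, -2.0]
width: 0.0002
```

```bash
python3 -c "
from h import *
look('s14.png')"
```

```text
tcp [ 0.5647 -0.1764  0.1712] tester (np.float64(0.0067), np.float64(-0.0389)) F [-2.3  1.3 -2. ] 11.6
```

View pics/zs14.png

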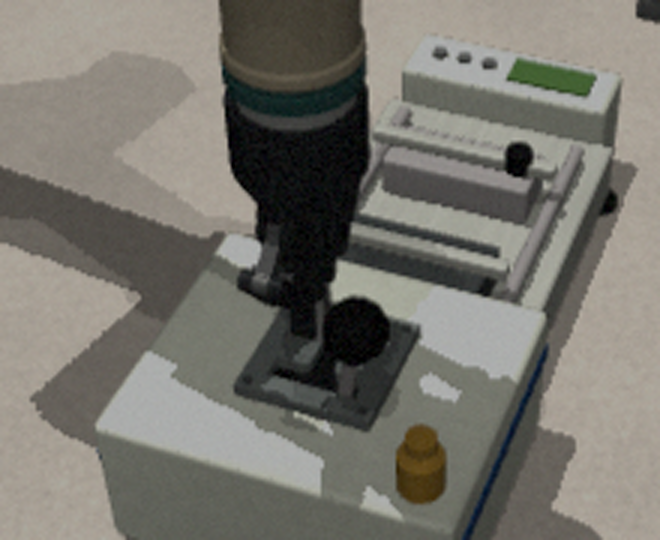

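>>> arm_command(
  commands=[
    [0, [0.15, -0.03, 0], 0],
    [0, [0, 0, 0], 0],
  ],
)

```text
clock: 11.85
position: [0.5664, -0.1768, 0.1715]
ee_rot: [-0.447, 0.447, -0.548, 0.548]
contact_force: [-3.0, 0.7, -2.0]
width: 0.0
```

>>> arm_command(
  commands=[
    [0, [0.15, -0.03, 0], 0],
    [0, [0, 0, 0], 0],
  ],
)

```text
clock: 12.05
position: [0.568, -0.1772, 0.1714]
ee_rot: [-0.447, 0.447, -0.548, 0.548]
contact_force: [-2.5, 1.5, -2.0]
width: 0.0002
```

```bash
python3 -c "
from h import *
zball(356,333)
look('s15.png')"
```

```text
ball [ 0.5942 -0.1836  0.2015] xt,yt 0.037 -0.0401 fore 0.212 cross 0.23 | far (np.float64(-0.0513), np.float64(0.1649)) -0.021
 yt 0.04 (np.float64(0.0025), np.float64(0.04)) 0.1147
 yt 0 (np.float64(0.0197), np.float64(-0.0)) 0.1581
 yt -0.04 (np.float64(0.037), np.float64(-0.04)) 0.2014
tcp [ 0.568  -0.1772  0.1714] tester (np.float64(0.0101), np.float64(-0.039)) F [-2.5  1.5 -2. ] 12.05
```

View pics/zs15.png

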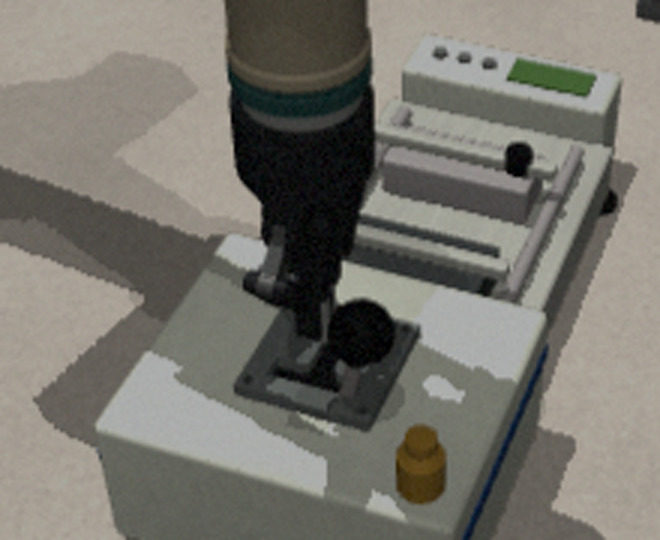

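Knob at zoom (361,334), x_t≈0.040, fore about 0.23, with no stop felt yet. I'll nudge it a little more until the force rises.

>>> arm_command(
  commands=[
    [0, [0.1, -0.02, 0], 0],
    [0, [0, 0, 0], 0],
  ],
)

```text
clock: 12.3
position: [0.5687, -0.1773, 0.1714]
ee_rot: [0.447, -0.447, 0.548, -0.548]
contact_force: [-3.1, 1.0, -1.9]
width: 0.0001
```

>>> arm_command(
  commands=[
    [0, [0.1, -0.02, 0], 0],
    [0, [0, 0, 0], 0],
  ],
)

```text
clock: 12.5
position: [0.5692, -0.1774, 0.1713]
ee_rot: [0.447, -0.448, 0.548, -0.547]
contact_force: [-3.8, 0.8, -1.7]
width: 0.0003
```

The last nudge moved the tool only 0.5 mm and the force rose slightly, so it's at or very near the end. Backing away and lifting clear.

>>> arm_command(
  commands=[
    [0, [-1, 0.2, 0], 0],
    [0, [-2, 0.4, 0], 0],
    [0, [-2, 0.4, 0], 0],
    [0, [-1, 0.2, 1], 0],
    [0, [-1, 0.2, 3], 0],
    [0, [-2, 0.4, 4], 0],
    [0, [-4, 0, 4], 0],
    [0, [-4, 0, 2], 0],
    [0, [-4, 0, 0], 0],
    [0, [-3, 0, 0], 0],
    [0, [0, 0, 0], 0],
    [0, [0, 0, 0], 0],
  ],
)

```text
clock: 13.7
position: [0.3353, -0.1601, 0.3084]
ee_rot: [-0.448, 0.446, -0.546, 0.55]
contact_force: [0.1, -0.8, 0.2]
width: -0.0002
```

```bash
python3 -c "
from h import *
look('s16.png')
im=get('top','t16.png');P=cloud(im)
for nm,(a,b) in dict(weight=(322,200),jar=(362,291)).items():
    w=P[b-4:b+5,a-4:a+5].reshape(-1,3);print(nm,np.median(w,0))
a=np.load('top0.npz')['px'].astype(int);print([np.abs(a[y-22:y+22,x-22:x+22]-im['pixels'][y-22:y+22,x-22:x+22]).mean() for x,y in((322,200),(366,204),(362,291))])"
```

```text
tcp [ 0.3353 -0.1601  0.3084] tester (np.float64(-0.2213), np.float64(-0.0691)) F [ 0.1 -0.8  0.2] 13.7
weight [ 0.63465546 -0.22346523  0.16265642]
jar [ 0.47038627 -0.31317225  0.07472226]
[np.float64(16.87448347107438), np.float64(1.7453512396694215), np.float64(1.7515495867768596)]
```

View pics/zs16.png

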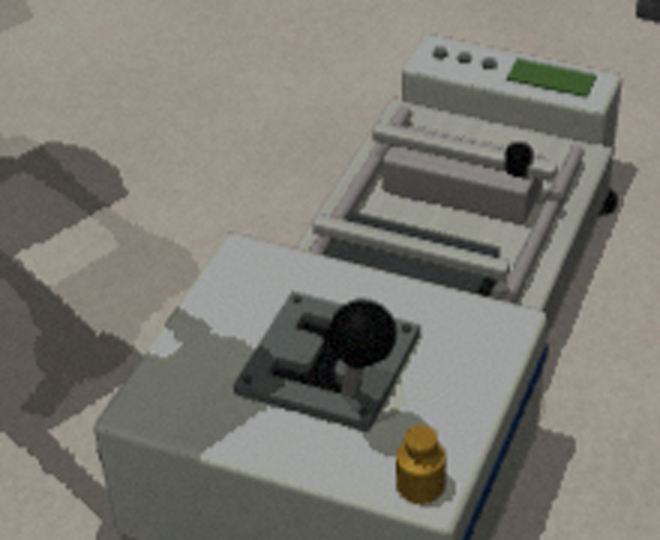

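View pics/t16.png

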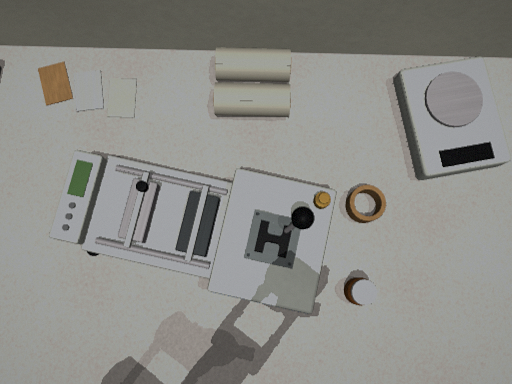

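```bash
python3 - <<'E'
from h import *
zball(363,333)
im=get('top');T=np.load('top0.npz');P=cloud(im);u,v=np.meshgrid(np.arange(512),np.arange(384))
m=((im['pixels'].max(-1)<60)&(P[...,2]>.17)&(np.hypot(u-303,v-218)<16)).astype(np.uint8)
cs,_=cv2.findContours(m,0,1);(cx,cy),r=cv2.minEnclosingCircle(max(cs,key=cv2.contourArea))
d=T['R'].T@np.linalg.inv(T['intrinsics'])@[cx,cy,1];o=-T['R'].T@T['t'];X=o+d*(.2-o[2])/d[2];x,y=tt(X);print(cx,cy,r,x,y,np.arctan2(x,.17),np.arctan2(-y,.17))
E
```

```text
ball [ 0.5981 -0.1826  0.2011] xt,yt 0.0407 -0.0383 fore 0.234 cross 0.22 | far (np.float64(-0.046), np.float64(0.1666)) -0.02
 yt 0.04 (np.float64(0.0076), np.float64(0.04)) 0.1164
 yt 0 (np.float64(0.0245), np.float64(-0.0)) 0.1597
 yt -0.04 (np.float64(0.0414), np.float64(-0.04)) 0.203
302.0 217.5 11.412812232971191 0.0405 -0.0392 0.23387571897283044 0.22662699722210106
```

Both views give fore ≈ 0.234 and cross ≈ 0.22. The weight, core and jar haven't moved and the hand is clear, so I'm handing in.

```bash
python3 -c "
from rig import manip
print(manip.sign_off())"
```

```text
the job is handed in; nothing more can be done
None
```

The lever is in the third slot, and I handed the job in at about 14 s on the robot's clock; no verdict is reported. With the fingers shut, I pushed the knob forward out of slot two to the middle channel, then right across it, then forward into slot three. I then backed off and lifted the hand clear. The pushing forces I read were about 3–4.5 N.

- **Lever:** the final checks from the side and top cameras agree, at shift_fore ≈ 0.234 rad and shift_cross ≈ 0.22–0.23 rad.
- **Loose items:** the weight and jar measured within about 1 mm of where they started. I checked the core only by comparing before and after pictures around it, which were practically the same. The pictures around the weight did differ, because the knob is now in that patch.
- **Height disagreement:** the cameras showed the fingertips about 37 mm higher than the reported tool position and finger overhang imply. I trusted the cameras for height, since they matched the known gate and gearbox heights.
- **End stop:** I felt no hard stop at the end of the slot, only a slight rise in force to about 4 N. That the lever is fully home rests on the camera measurements.

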